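# Load the matching packing board onto the carving fixture

## Robot

A 6-joint arm with a two-finger parallel gripper is mounted at the origin on the work surface. World frame = base frame: x ahead of the robot, y to its left, z up, the work surface at z = 0. Lengths are in m, angles in rad, forces in N, time in s.
With the tool pointing down it reaches from about 0.3 to 0.85 m from the base axis. Payload 4.2 kg.
Tool frame: the origin (TCP) lies at the very end of the fingers, on their centre line; the grasp point (between the pads) lies 19 mm behind it (r.tcp_to_grasp is the distance from the TCP to the grasp point, in m); z points along the fingers, y is the direction in which the jaws open and shut (so a half turn about z gives the same grasp; the last joint's range is limited). The gripper opens to 91 mm and grips with 3 to 60 N. Pads are 32 mm wide; open, the fingers measure 118 mm over their backs; the gripper's body (76 mm by 178 mm) begins 60 mm behind the grasp point.
Start: joints at [-1.34, 0.32, 1.565, -0, 1.257, -0.02], TCP at [0.143, -0.557, 0.214] pointing down, gripper open.
Joint ranges: [-3.11, 3.11], [-0.84, 2.01], [0.21, 2.61], [-1.34, 4.49], [0.05, 2.63], [-2.56, 2.56]. Speed limits (rad/s): [2.57, 2.57, 3.14, 3.14, 3.14, 3.14].

## Interface

Orientations are given as a rotation vector (axis times angle).
In Python, from workcell import r, vision gives the robot as it stands. The module is installed in compiled form; this text tells all that it offers.
- The arm moves only by the tool play_rows, never from a script. Its argument "plan" is a list of rows, each a list of 2 entries, a list of its own where there are three numbers: the shift along the tool's x, y, z in mm, then the turn, a rotation vector about the tool's x, y, z in rad. In form: [[[tx, ty, tz], [wx, wy, wz]], ...]. A call has 1 to 20 rows; each row is the pose to reach, as a shift and turn from the pose commanded when the call began, along the tool's axes at that moment; what a row does not reach only later rows make up. A row lasts 1/8 s, in which the tool goes at most 62.5 mm and 10.7 degrees, less where a joint would pass 70% of its speed; a pose out of reach is approached as far as the arm can. A call with a gripper value outside its range is refused whole. "gripper" is the opening, from 0 (shut) to 1 (fully open), set as the call begins (left out, the last holds). The fingers move at their own pace and stop on an object; the grip force is fixed at half the most. Time passes only in rows, so rows that repeat a pose let the fingers close. It gives the time, the measured TCP pose, the force and the opening at its end, in the units of the state.
- r.sense(): the state, without advancing time (a new reading comes with each control period).
- vision.get_image(name): name is "scene" or "top" or "wrist"; returns (picture, depth): 384x512x3 uint8, red, green, blue; 384x512 float32, m along the optical axis (not along the pixel's ray), 0 where there is no reading.
- vision.camera_params(name): a dict with "K" (3x3 intrinsics, pixels), "R" (3x3) and "t" (3): a world point X has camera coordinates R X + t; the wrist camera has in their place "hand_eye" (4x4, takes a point from camera to tool coordinates, whose origin is the TCP and whose axes are the flange's). Camera axes: x right, y down, z forward; pixel columns grow to the right and rows downward; lengths in m; the calibration is good to about 2 mm. A picture is of the moment at which its call begins: read the wrist's pose just before it. camera_params takes no time and is no camera call.
- r.sign_off(): hands the job in, once; it reports no verdict.
The state is a dict: "time_s": time; "joint_pos": joint angles; "qvel": joint speeds; "tau": joint torques, N m; "ee_pos": TCP position; "ee_rot": TCP orientation; "contact_force": force on the tool from outside, world axes, zero at the start; "torque": the same for the moment, N m; "grip_width": opening from 0.0 (shut) to 1.0 (fully open).
Only numpy, scipy, OpenCV 4.12 (cv2) and the standard library are available. Lean on these libraries where they do the work, as an engineer would, in place of code of your own. Each camera call takes 0.05 s, during which the arm holds its last target.

## Task

Pick the packing board whose two holes match the spacing of the two upright posts on the carving fixture, and thread it down over both posts until it lies flat on the fixture's base. Let go of it, and leave the other two packing boards where they are.

Things in the scene. Friction and masses are not known exactly. Their poses are not given: they have to be found in the camera images.
- fixture: Carving fixture fixed to the bench: a green-painted steel base 220 mm (its x) by 100 mm (its y) by 30 mm high, with two upright brass posts 12 mm in diameter at x = -60 and +60 mm, y = 0 (120 mm apart), standing 50 mm above the base (tips 80 mm above the bench), the last 7 mm tapered to 6 mm. Origin: centre of the base's underside, on the bench; x along the line of the posts, z up. A board threaded home rests on the base with its underside 30 mm above the bench.
- wide_board: The matching packing board, of dark brown wood, 180 mm long (its x), 54 mm wide (its y), 20 mm thick, 80 to 170 g; it lies flat, loose on the bench. Origin: centre of its underside, z up. Two through holes of 32 mm diameter at x = -60 and +60 mm, y = 0 (120 mm apart): 10 mm of play all round each post. Solid in the middle, where it can be gripped across its width; either end may go on either post.
- close_board: Not wanted: packing board of mid-brown wood, 180 mm long (its x), 54 mm wide (its y), 20 mm thick, 80 to 170 g; it lies flat, loose on the bench. Origin: centre of its underside, z up. Two 32 mm through holes at x = -30 and +30 mm (60 mm apart), too close for the posts. To be left where it is.
- single_board: Not wanted: packing board of pale plywood, 180 mm long (its x), 54 mm wide (its y), 20 mm thick, 80 to 170 g; it lies flat, loose on the bench. Origin: centre of its underside, z up. One 32 mm through hole in the middle. To be left where it is.
Not all that is in view belongs to the job. Leave any yellow look-alike of the wide_board alone. There is more than one size of the fixture; the job needs the larger.

How it is judged:
By the outcome, as a careful person would: the job done as asked, in the order asked, and still so for the second after the job is handed in, with the robot touching nothing.
It also fails if it takes over 35 s, if anything falls off the work surface, if the arm or the gripper's body presses on something with over 40 N, if the wrist force passes 120 N, or if a joint passes its speed limit or range.

## Working session

There is one attempt and no reset: what is moved stays moved. The work goes in short steps, Python scripts to look and compute and a tool call to move; the robot and the scene stay as the last step left them, time stands still between calls to the robot, and variables do not carry over. Pictures are saved under pics/ and viewed, and the job is handed in when it is done.

Besides the shell and the picture viewer there is one more tool, called after ">>>" as name(argument=value, ...) on one line, values as JSON. play_rows: Moves the arm, as the interface text tells. Its arguments: {"type":"object","properties":{"plan":{"type":"array"},"gripper":{"type":"number"}},"required":["plan"]}

```bash
mkdir -p pics; cat > h.py <<'E'
import numpy as np, cv2
from workcell import r, vision
from scipy.spatial.transform import Rotation as Ro
def save(n,img): cv2.imwrite(f'pics/{n}.png',img[:,:,::-1])
def snap(cam,tag):
    s=r.sense(); im,d=vision.get_image(cam); save(tag,im); np.savez(f'{tag}.npz',im=im,d=d,p=s['ee_pos'],o=s['ee_rot']); return im,d
def world(cam,tag,px):
    z=np.load(f'{tag}.npz'); c=vision.camera_params(cam); K=np.array(c['K']); out=[]
    for u,v in px:
        dd=z['d'][int(round(v)),int(round(u))]
        X=np.linalg.solve(K,[u,v,1])*dd
        if cam=='wrist':
            H=np.array(c['hand_eye']); X=H[:3,:3]@X+H[:3,3]; X=Ro.from_rotvec(z['o']).as_matrix()@X+z['p']
        else: X=np.array(c['R']).T@(X-np.array(c['t']))
        out.append(X)
    return np.array(out)
def crop(tag,new,x0,y0,x1,y1,f):
    im=np.load(f'{tag}.npz')['im'][y0:y1,x0:x1]; save(new,cv2.resize(im,None,fx=f,fy=f,interpolation=cv2.INTER_CUBIC))
E
python3 - <<'E'
from h import *
print(r.sense()); snap('top','top1'); snap('scene','scene1')
E
```

```text
{'time_s': 0.0, 'joint_pos': array([-1.33999774e+00,  3.20290398e-01,  1.56569922e+00, -1.26006984e-05,
        1.25733836e+00, -1.99846406e-02]), 'qvel': array([-0.00137228, -0.00146459, -0.00029304, -0.00211666,  0.00047104,
        0.00020142]), 'tau': array([-1.53128422e-03, -4.12472391e+01, -2.31979913e+01,  7.24928523e-02,
        4.58385469e-02, -1.66860214e-04]), 'ee_pos': array([ 0.14258487, -0.55652606,  0.21311328]), 'ee_rot': array([-3.11521560e+00, -3.92688284e-01,  3.05343231e-04]), 'contact_force': array([-1.02501122, -0.56439981,  0.46550791]), 'torque': array([ 0.00776717, -0.03849467,  0.05191244]), 'grip_width': 1.000797610101931}
```

View pics/top1.png

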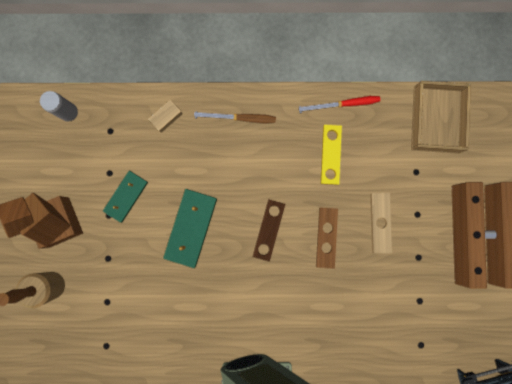

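View pics/scene1.png

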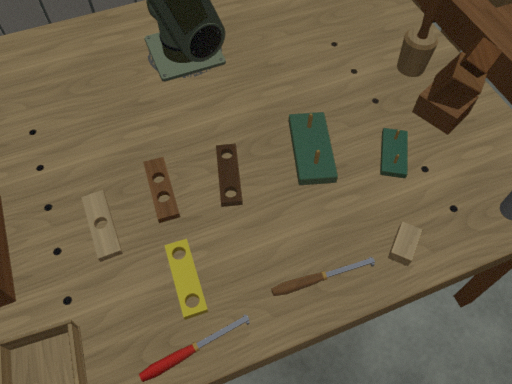

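In the top view there are four boards:
- Dark brown at (268,231), with holes near (274,211) and (263,249).
- Mid-brown at (327,238), with its two holes close together.
- Pale at (381,223), with one hole.
- A yellow look-alike at (332,154).

There are two green fixtures, a large one at (190,228) and a small one at (126,196). The dark brown board and the large fixture fit the description. I'll confirm both in a crop.

```bash
python3 - <<'E'
from h import *
crop('top1','c1',150,170,300,280,5)
z=np.load('top1.npz'); im=z['im'].astype(int); d=z['d']
hsv=cv2.cvtColor(z['im'],cv2.COLOR_RGB2HSV)
def comp(mask,box):
    m=np.zeros_like(mask); x0,y0,x1,y1=box; m[y0:y1,x0:x1]=mask[y0:y1,x0:x1]
    m=m.astype(np.uint8); n,l,s,c=cv2.connectedComponentsWithStats(m); k=1+np.argmax(s[1:,4]); m=(l==k).astype(np.uint8)
    cs,_=cv2.findContours(m,0,2); return cv2.minAreaRect(max(cs,key=cv2.contourArea)),s[k]
g=(hsv[...,0]>60)&(hsv[...,0]<95)&(hsv[...,1]>80)
b=im.sum(2)<200
c=vision.camera_params('top'); K=np.array(c['K']);R=np.array(c['R']);t=np.array(c['t'])
print(K,R,t)
def plane(px,zz):
    ray=R.T@np.linalg.solve(K,[*px,1]); C=-R.T@t; return C+ray*(zz-C[2])/ray[2]
for nm,m,box,zz in (('fix',g,(155,180,225,275),.03),('board',b,(245,190,292,270),.02)):
    rc,s=comp(m,box); bp=cv2.boxPoints(rc); W=np.array([plane(p,zz) for p in bp]); print(nm,rc,s,'\n',W.round(4),W.mean(0).round(4),np.linalg.norm(W-np.roll(W,1,0),axis=1).round(4))
for p in ((274,211),(263,249)): print('hole',plane(p,.02))
print(world('top','top1',[(268,231),(190,228),(195,208),(182,247)]))
E
```

```text
[[447.21361108   0.         255.76177387]
 [  0.         447.21361108 196.14175301]
 [  0.           0.           1.        ]] [[-3.38691644e-03 -9.99994246e-01 -1.93723070e-04]
 [-9.97725057e-01  3.39227411e-03 -6.73290709e-02]
 [ 6.73293407e-02 -3.47555764e-05 -9.97730805e-01]] [0.00318008 0.59657091 1.32537116]
fix ((189.83743286132812, 228.00796508789062), (32.458614349365234, 72.57471466064453), 17.744670867919922) [ 164  189   52   78 2285] 
 [[0.4145 0.2753 0.03  ]
 [0.6195 0.2113 0.03  ]
 [0.5896 0.1188 0.03  ]
 [0.3852 0.1837 0.03  ]] [0.5022 0.1973 0.03  ] [0.0962 0.2148 0.0972 0.2144]
board ((268.6384582519531, 229.9923095703125), (16.664098739624023, 58.93829345703125), 15.255120277404785) [254 200  31  61 762] 
 [[ 0.417   0.0105  0.02  ]
 [ 0.5867 -0.0367  0.02  ]
 [ 0.5734 -0.0849  0.02  ]
 [ 0.4039 -0.0374  0.02  ]] [ 0.4953 -0.0371  0.02  ] [0.0496 0.1761 0.0501 0.176 ]
hole [ 0.5516927  -0.05344495  0.02      ]
hole [ 0.43837219 -0.01991475  0.02      ]
[[ 0.49186146 -0.03519699  0.01714406]
 [ 0.50166493  0.19721769  0.02806603]
 [ 0.55953281  0.17727758  0.06777697]
 [ 0.44743832  0.2135407   0.07098161]]
```

View pics/c1.png

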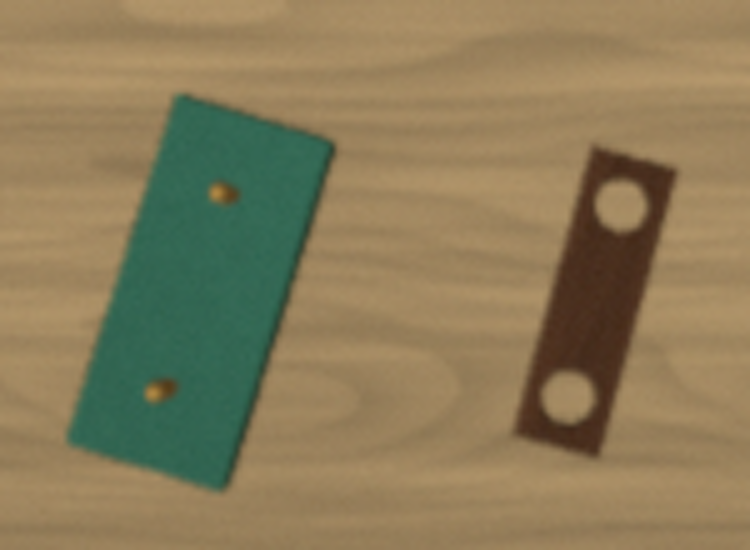

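The crop confirms it. The dark brown board's holes are about 118 mm apart, and it is the wide_board. The large green base measures about 215 x 97 mm, so it is the fixture. Next I'll work out the approach.

```bash
cat >> h.py <<'E'
def go(x,y,z,yawdeg):
    "shift (mm)/turn to tool-down pose with tool x at world yaw"
    s=r.sense(); R0=Ro.from_rotvec(s['ee_rot']); a=np.radians(yawdeg)
    Rt=Ro.from_matrix(np.array([[np.cos(a),np.sin(a),0],[np.sin(a),-np.cos(a),0],[0,0,-1]]))
    print('shift',(R0.inv().apply(np.array([x,y,z])-s['ee_pos'])*1000).round(1),'turn',(R0.inv()*Rt).as_rotvec().round(4),'pos',s['ee_pos'].round(4),'t',round(s['time_s'],2),'F',s['contact_force'].round(1),'g',round(s['grip_width'],3),'q',s['joint_pos'].round(2))
E
python3 -c "
from h import *
go(.4953,-.0371,.16,164.5)"
```

```text
shift [ 470.6 -415.6   53.9] turn [-5.0000e-04 -2.0000e-03 -2.6202e+00] pos [ 0.1426 -0.5566  0.2132] t 0.1 F [ 0.4 -0.4  0.4] g 1.004 q [-1.34  0.32  1.57 -0.    1.26 -0.02]
```

>>> play_rows(plan=[[[471, -416, 54], [0, 0, -2.62]], [[471, -416, 54], [0, 0, -2.62]], [[471, -416, 54], [0, 0, -2.62]], [[471, -416, 54], [0, 0, -2.62]], [[471, -416, 54], [0, 0, -2.62]], [[471, -416, 54], [0, 0, -2.62]], [[471, -416, 54], [0, 0, -2.62]], [[471, -416, 54], [0, 0, -2.62]], [[471, -416, 54], [0, 0, -2.62]], [[471, -416, 54], [0, 0, -2.62]], [[471, -416, 54], [0, 0, -2.62]], [[471, -416, 54], [0, 0, -2.62]], [[471, -416, 54], [0, 0, -2.62]], [[471, -416, 54], [0, 0, -2.62]], [[471, -416, 54], [0, 0, -2.62]], [[471, -416, 54], [0, 0, -2.62]], [[471, -416, 54], [0, 0, -2.62]], [[471, -416, 54], [0, 0, -2.62]]], gripper=1)

```text
time_s: 2.35
ee_pos: [0.4957, -0.0372, 0.1599]
ee_rot: [-0.425, -3.113, 0.0]
contact_force: [0.3, -1.2, -0.4]
grip_width: 1.004
```

```bash
python3 -c "
from h import *
snap('wrist','w1'); go(.4953,-.0371,.004,164.5)"
```

```text
shift [  0.5  -0.  155.9] turn [-0.0001  0.     -0.0009] pos [ 0.4957 -0.0372  0.1599] t 2.4 F [-0.1  0.  -0.5] g 1.001 q [-0.1   0.24  1.82 -0.    1.08 -1.4 ]
```

View pics/w1.png

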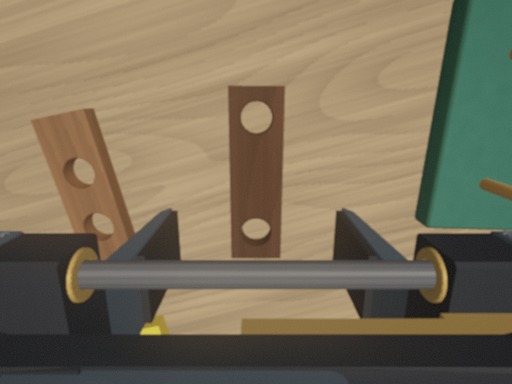

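The wrist view shows the dark board centred between the fingers, with holes at (256,117) and (256,229). Quick numeric check of its centre.

```bash
python3 - <<'E'
from h import *
z=np.load('w1.npz'); c=vision.camera_params('wrist'); K=np.array(c['K']); H=np.array(c['hand_eye']); R0=Ro.from_rotvec(z['o']).as_matrix()
def pl(u,v,zz):
    d=R0@H[:3,:3]@np.linalg.solve(K,[u,v,1]); C=R0@H[:3,3]+z['p']; return C+d*(zz-C[2])/d[2]
P=[pl(u,v,.02) for u,v in ((256.5,117),(256,229),(229,86),(284,86),(232,256),(281,256))]
print(np.round(P,4)); print('ctr holes',(P[0]+P[1])/2,'ctr corners',np.mean(P[2:],0)); d=P[1]-P[0]; print(np.linalg.norm(d),np.degrees(np.arctan2(d[1],d[0])))
E
```

```text
[[ 0.4356 -0.0202  0.02  ]
 [ 0.5479 -0.052   0.02  ]
 [ 0.4012 -0.0375  0.02  ]
 [ 0.4152  0.0125  0.02  ]
 [ 0.5715 -0.086   0.02  ]
 [ 0.5859 -0.0342  0.02  ]]
ctr holes [ 0.49175855 -0.03610697  0.02      ] ctr corners [ 0.4934339  -0.03629738  0.02      ]
0.11667576126816363 -15.857721286291897
```

>>> play_rows(plan=[[[1, 0, 50], [0, 0, 0]], [[1, 0, 100], [0, 0, 0]], [[1, 0, 130], [0, 0, 0]], [[1, 0, 150], [0, 0, 0]], [[1, 0, 156], [0, 0, 0]], [[1, 0, 156], [0, 0, 0]], [[1, 0, 156], [0, 0, 0]]])

```text
time_s: 3.28
ee_pos: [0.4956, -0.037, 0.0049]
ee_rot: [0.424, 3.111, -0.0]
contact_force: [-0.5, 0.5, 1.0]
grip_width: 0.998
```

>>> play_rows(plan=[[[0, 0, 0], [0, 0, 0]], [[0, 0, 0], [0, 0, 0]], [[0, 0, 0], [0, 0, 0]], [[0, 0, 0], [0, 0, 0]], [[0, 0, 0], [0, 0, 0]], [[0, 0, 0], [0, 0, 0]]], gripper=0)

```text
time_s: 4.03
ee_pos: [0.4948, -0.0369, 0.004]
ee_rot: [0.424, 3.113, -0.0]
contact_force: [-0.3, 0.2, 1.4]
grip_width: 0.59
```

>>> play_rows(plan=[[[0, 0, -30], [0, 0, 0]], [[0, 0, -80], [0, 0, 0]], [[0, 0, -130], [0, 0, 0]], [[0, 0, -130], [0, 0, 0]], [[0, 0, -130], [0, 0, 0]]])

```text
time_s: 4.65
ee_pos: [0.4938, -0.0368, 0.1331]
ee_rot: [-0.424, -3.111, 0.0]
contact_force: [0.5, -0.6, 0.4]
grip_width: 0.59
```

```bash
python3 -c "
from h import *
snap('wrist','w2'); snap('top','top2');go(.5022,.1973,.134,162.6)"
```

```text
shift [ 54.1 227.9  -1.8] turn [-0.0008 -0.0038  0.0329] pos [ 0.4934 -0.0367  0.1322] t 4.75 F [ 0.4  0.3 -1.3] g 0.59 q [-0.1   0.27  1.86 -0.    1.01 -1.4 ]
```

View pics/w2.png

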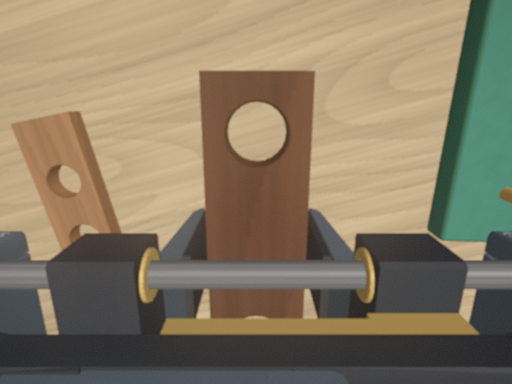

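The board is held: opening 0.59 is about 54 mm. The front hole's rim is at (257,131) and the edge at row 71. Next I'll measure the board in the tool frame and refine the post positions.

```bash
python3 - <<'E'
from h import *
z=np.load('w2.npz'); c=vision.camera_params('wrist'); K=np.array(c['K']); H=np.array(c['hand_eye'])
def tl(u,v,zt):
    d=H[:3,:3]@np.linalg.solve(K,[u,v,1]); C=H[:3,3]; return C+d*(zt-C[2])/d[2]
for n,p in (('edgeL',(201,72)),('edgeR',(313,72)),('holeTop',(257,101)),('holeBot',(257,161)),('holeL',(227,131)),('holeR',(288,131))): print(n,(tl(*p,-.016)*1000).round(1))
# posts from top image
c=vision.camera_params('top'); K=np.array(c['K']);R=np.array(c['R']);t=np.array(c['t'])
for px in ((222/5+150,192/5+170),(160/5+150,390/5+170)):
    ray=R.T@np.linalg.solve(K,[*px,1]); C=-R.T@t; print([ (C+ray*(zz-C[2])/ray[2]).round(4) for zz in (.03,.055,.08)])
crop('top1','c2',160,185,220,270,9)
E
```

```text
edgeL [ 89.8 -25.6 -16. ]
edgeR [ 89.8  26.4 -16. ]
holeTop [ 76.8   0.4 -16. ]
holeBot [ 47.9   0.4 -16. ]
holeL [ 62.8 -14.2 -16. ]
holeR [ 62.8  15.6 -16. ]
[array([0.5599, 0.1842, 0.03  ]), array([0.5589, 0.1808, 0.055 ]), array([0.5579, 0.1773, 0.08  ])]
[array([0.4426, 0.2203, 0.03  ]), array([0.4438, 0.2161, 0.055 ]), array([0.445, 0.212, 0.08 ])]
```

View pics/c2.png

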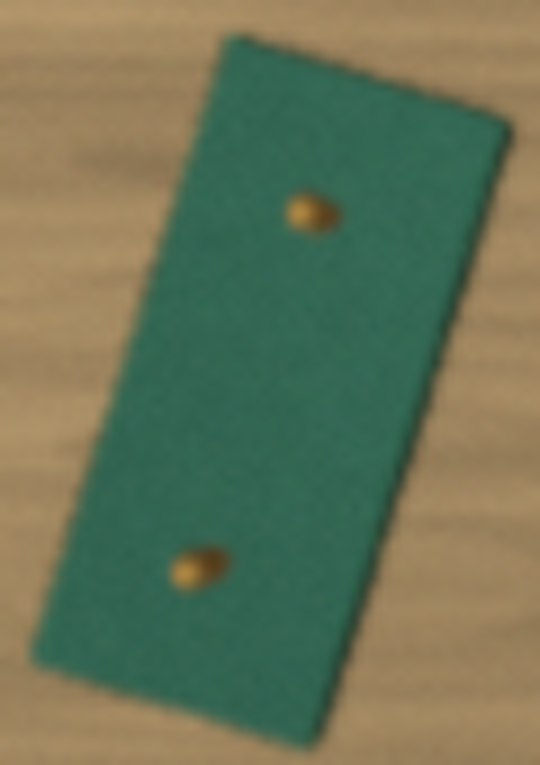

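View pics/top2.png

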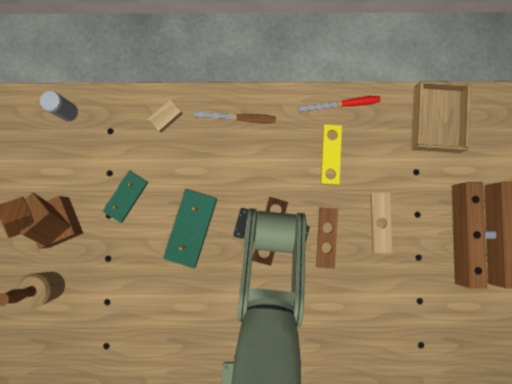

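Nothing else moved: the mid-brown board, the pale board and both fixtures are in place. The board's centre is within about 2 mm of the TCP. The post tips give a midpoint of about (0.502, 0.198) and a yaw of -17.6°. Moving over the fixture.

>>> play_rows(plan=[[[13, 57, -2], [0, 0, 0.033]], [[27, 114, -2], [0, 0, 0.033]], [[41, 171, -2], [0, 0, 0.033]], [[50, 215, -2], [0, 0, 0.033]], [[54, 228, -2], [0, 0, 0.033]], [[54, 228, -2], [0, 0, 0.033]], [[54, 228, -2], [0, 0, 0.033]], [[54, 228, -2], [0, 0, 0.033]]])

```text
time_s: 5.75
ee_pos: [0.5037, 0.1959, 0.1358]
ee_rot: [-0.478, -3.105, 0.001]
contact_force: [-0.4, 0.4, -0.5]
grip_width: 0.586
```

```bash
python3 -c "
from h import *
snap('wrist','w3'); snap('scene','s3');go(.502,.1977,.033,162.5); crop('s3','s3c',230,70,400,210,4.5)"
```

```text
shift [  2.2   0.8 103. ] turn [-0.0001  0.0001  0.0002] pos [0.5038 0.1963 0.136 ] t 5.85 F [-0.1 -0.2  0. ] g 0.591 q [ 0.35  0.33  1.76 -0.    1.05 -0.92]
```

View pics/w3.png

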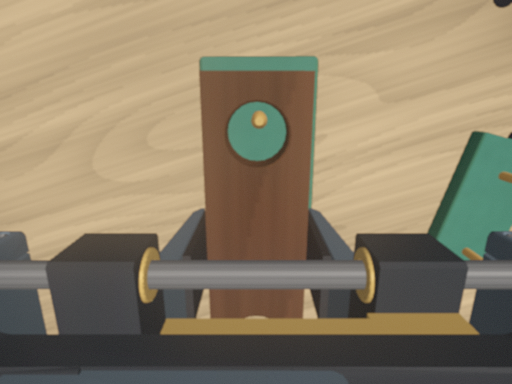

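View pics/s3c.png

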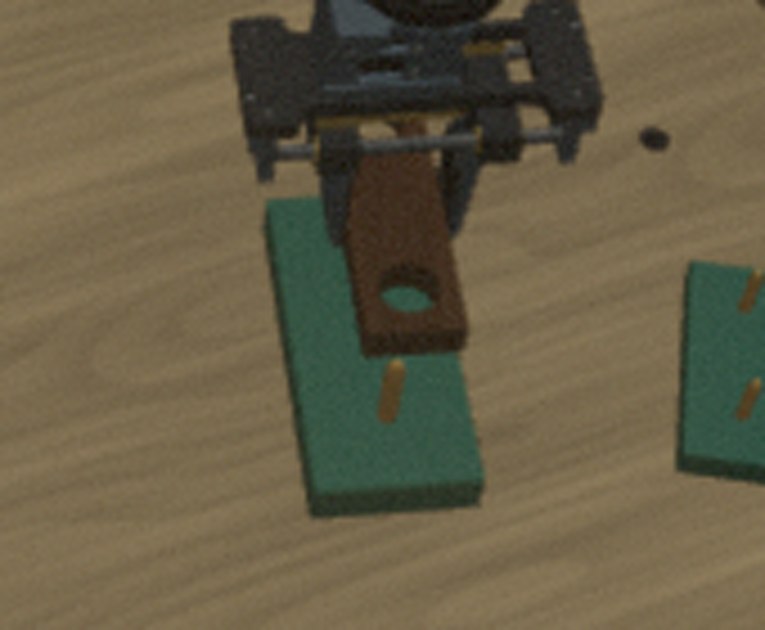

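Through the front hole, whose rim is centred at (257,131), the wrist view shows the post tip at (260,119). I'll compute where that tip lies in the tool frame.

```bash
python3 - <<'E'
from h import *
c=vision.camera_params('wrist'); K=np.array(c['K']); H=np.array(c['hand_eye'])
def tl(u,v,zt):
    d=H[:3,:3]@np.linalg.solve(K,[u,v,1]); C=H[:3,3]; return C+d*(zt-C[2])/d[2]
print('tip',tl(260,118,.056)*1000,'base corners',tl(199,57,.106)*1000,tl(318,57,.106)*1000,'hole',tl(257.5,131,-.016)*1000)
crop('w3','w3c',190,40,330,200,4)
E
```

```text
tip [65.49549401  2.70999311 56.        ] base corners [111.99925349 -46.89601437 106.        ] [111.92364836  50.78189165 106.        ] hole [ 62.76552746   0.66840601 -16.        ]
```

View pics/w3c.png

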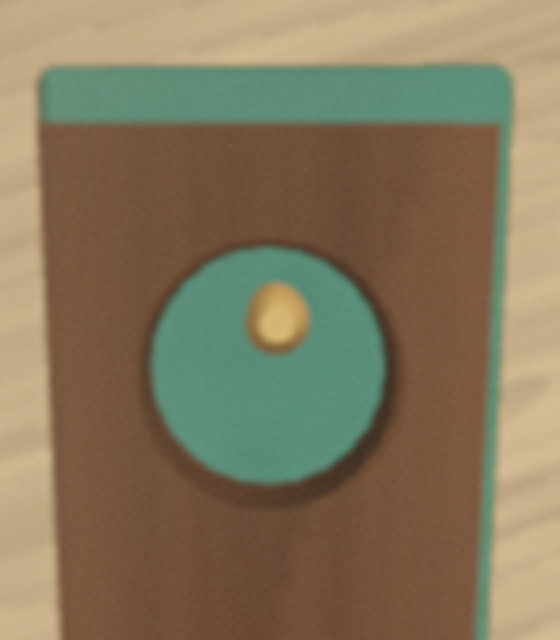

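Both estimates agree on a shift of about +2 mm in x and +1.5 mm in y. Descending in stages.

>>> play_rows(plan=[[[2, 2, 10], [0, 0, 0]], [[2, 2, 30], [0, 0, 0]], [[2, 2, 45], [0, 0, 0]], [[2, 2, 55], [0, 0, 0]], [[2, 2, 65], [0, 0, 0]], [[2, 2, 75], [0, 0, 0]], [[2, 2, 75], [0, 0, 0]]])

```text
time_s: 6.72
ee_pos: [0.5019, 0.1996, 0.0601]
ee_rot: [-0.475, -3.104, 0.001]
contact_force: [-0.1, -0.4, -0.9]
grip_width: 0.586
```

```bash
python3 -c "
from h import *
snap('wrist','w4'); snap('scene','s4');go(.502,.1977,.034,162.5); crop('w4','w4c',160,20,360,320,2);crop('s4','s4c',260,80,400,210,4.5)"
```

```text
shift [-0.  -2.2 27. ] turn [0.0002 0.0004 0.0016] pos [0.5026 0.1999 0.061 ] t 6.83 F [-0.3  0.1 -0.9] g 0.593 q [ 0.36  0.41  1.85 -0.    0.88 -0.91]
```

View pics/w4c.png

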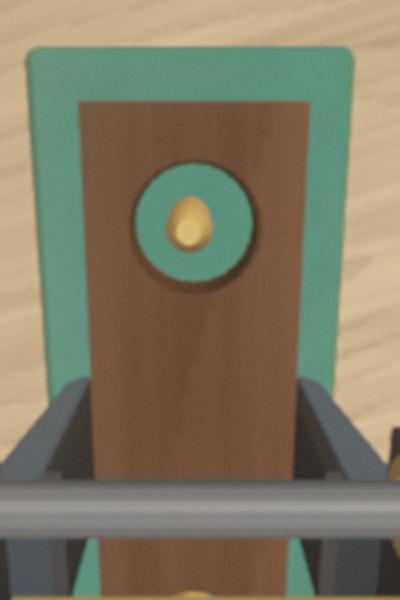

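View pics/s4c.png

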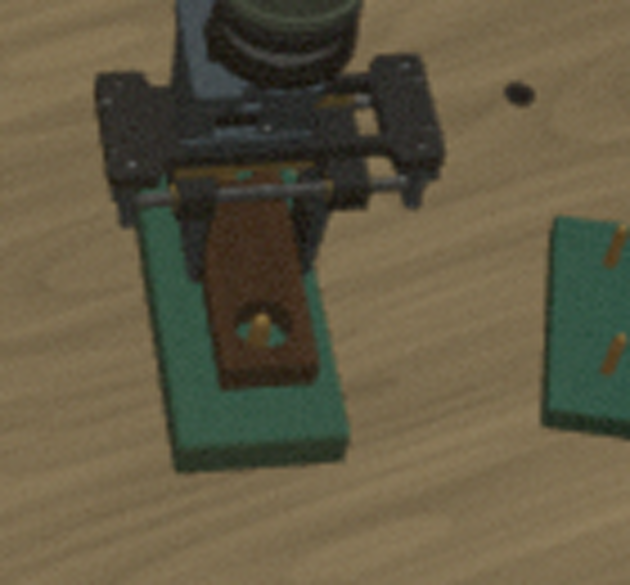

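The front post now stands inside the hole at (190,223) in the crop, nearly centred, and brass is visible in the rear hole. The contact force is about 1 N, so I'll continue down.

>>> play_rows(plan=[[[0, -1, 8], [0, 0, 0]], [[0, -1, 15], [0, 0, 0]], [[0, -1, 20], [0, 0, 0]], [[0, -1, 24], [0, 0, 0]], [[0, -1, 26], [0, 0, 0]], [[0, -1, 26], [0, 0, 0]]])

```text
time_s: 7.58
ee_pos: [0.5021, 0.1988, 0.0348]
ee_rot: [-0.475, -3.105, 0.0]
contact_force: [-0.2, 0.3, -1.2]
grip_width: 0.589
```

```bash
python3 -c "
from h import *
go(.502,.1977,.034,162.5);snap('wrist','w5');crop('w5','w5c',160,20,360,320,2)"
```

```text
shift [-0.2 -1.1  0.8] turn [-0.0002 -0.      0.0017] pos [0.5021 0.1988 0.0348] t 7.58 F [-0.2  0.3 -1.2] g 0.589 q [ 0.36  0.44  1.88 -0.    0.81 -0.91]
```

View pics/w5c.png

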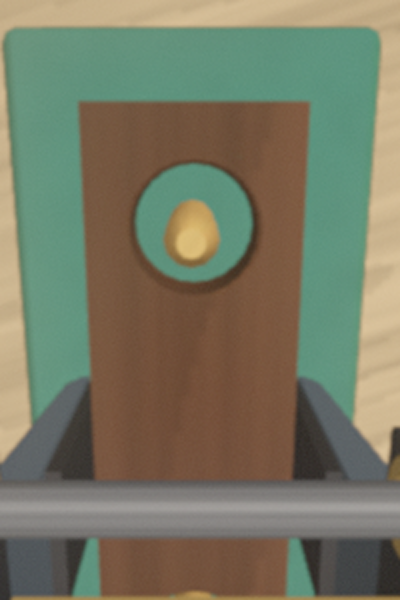

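The post is centred and the board is about 1 mm above the base. I'll lower the last bit, release and retreat straight up.

>>> play_rows(plan=[[[0, 0, 1], [0, 0, 0]], [[0, 0, 1], [0, 0, 0]]])

```text
time_s: 7.88
ee_pos: [0.5022, 0.1988, 0.034]
ee_rot: [0.475, 3.105, 0.0]
contact_force: [0.4, -0.0, -0.6]
grip_width: 0.588
```

>>> play_rows(plan=[[[0, 0, 0], [0, 0, 0]], [[0, 0, 0], [0, 0, 0]], [[0, 0, 0], [0, 0, 0]], [[0, 0, 0], [0, 0, 0]], [[0, 0, 0], [0, 0, 0]]], gripper=1)

```text
time_s: 8.5
ee_pos: [0.5021, 0.1988, 0.0339]
ee_rot: [0.475, 3.105, -0.0]
contact_force: [0.4, 0.7, 0.2]
grip_width: 1.0
```

>>> play_rows(plan=[[[0, 0, -15], [0, 0, 0]], [[0, 0, -50], [0, 0, 0]], [[0, 0, -100], [0, 0, 0]], [[0, 0, -150], [0, 0, 0]], [[-50, 0, -170], [0, 0, 0]], [[-100, 0, -170], [0, 0, 0]], [[-100, 0, -170], [0, 0, 0]], [[-100, 0, -170], [0, 0, 0]]])

```text
time_s: 9.5
ee_pos: [0.5966, 0.1689, 0.2041]
ee_rot: [-0.476, -3.104, 0.0]
contact_force: [0.7, -0.4, 0.1]
grip_width: 1.003
```

```bash
python3 - <<'E'
from h import *
snap('wrist','w6'); snap('scene','s6'); snap('top','t6'); go(.5,.2,.2,162.5)
crop('s6','s6c',250,80,410,210,4.5)
P=[(310,160),(315,135)]
E
```

```text
shift [101.1   0.5   4.3] turn [-0.0002 -0.0005  0.0024] pos [0.5963 0.1693 0.2042] t 9.65 F [-0.   0.5  0.2] g 0.996 q [ 0.26  0.4   1.47  0.    1.27 -1.01]
```

View pics/w6.png

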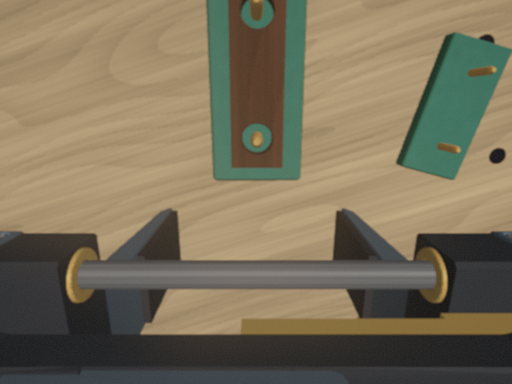

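View pics/s6.png

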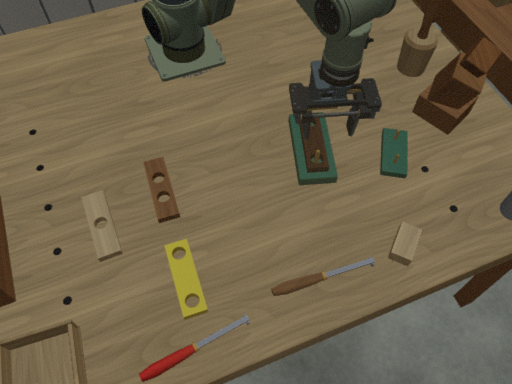

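The wrist view shows both posts through the holes, at (257,12) and (257,138), with the board square on the base. The other boards haven't moved. I'll check the board height from depth, then hand in.

```bash
python3 - <<'E'
from h import *
print(world('wrist','w6',[(236,30),(278,30),(236,150),(278,150),(257,80),(220,100),(295,100)]).round(4))
r.sign_off()
E
```

```text
[[0.4554 0.1932 0.05  ]
 [0.4673 0.2311 0.0496]
 [0.5631 0.1573 0.0504]
 [0.5764 0.199  0.0492]
 [0.504  0.1988 0.0501]
 [0.5101 0.1559 0.0309]
 [0.534  0.2317 0.029 ]]
the job is handed in; nothing more can be done
```

The dark brown wide_board is threaded over both posts of the larger green fixture and lies flat on its base. I let go of it, moved the gripper clear and handed the job in at about 9.7 s.

- **Board seated:** the last depth check put the board's top at 49–50 mm at five points, and the base beside it at 29–31 mm. For a 20 mm board, that means it is flat on the base. Both posts show through the holes.
- **Other items:** the mid-brown, pale and yellow boards and the small fixture look unmoved in the final scene picture.
- **Forces:** readings stayed within about 1.5 N at every check.
- **Disagreements:** the top and wrist cameras differed by 1–2 mm on the positions of the board and the posts, well within the 10 mm of play. No check failed.

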